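# Cap a filled lubricator and draw its plunger for a shot

## Task

The tank of this one-shot lubricator has just been filled: put its breather cap back on the filler neck, fully down, and let go of it. Then draw the T-handle straight up against its spring until the groove turned in the plunger rod has just come clear of the gland nut, no further, and finish while still holding it there, so that the pump barrel can fill. Do not draw the plunger while the filler is open, and leave the oil bottle, the bearing and the spanner where they are.

Things in the scene. Friction and masses are not known exactly. Their poses are not given: they have to be found in the camera images.
- lubricator: One-shot lubricator, fixed: base plate 130 x 210 mm (x, y), 8 mm thick; white tank; aluminium head 102 x 174 mm, top 150 mm above the bench; brass block 28 mm high at the -y end. On the head, on the unit's y axis: filler neck (y = +55 mm) and gland nut with plunger rod and T-handle (y = -50 mm). Origin: centre of the underside, on the bench; z up. Yaw within 1.4 rad either way.
- neck (a point): Centre of the open mouth of the filler neck: its rim, 174 mm above the bench and 24 mm above the head. Aluminium tube, 38 mm outside diameter, tapered to 35 mm at the rim. Axes as the lubricator's.
- gland (a point): Centre of the top of the brass gland nut (32 mm across, top 166 mm above the bench), from which the bright 12 mm plunger rod rises. Axes as the lubricator's.
- cap: Loose black push-on breather cap, ribbed: 50 mm diameter, 28 mm high, hollow below (bore 43 mm, 16 mm deep), about 45 g, standing right way up on the bench. Origin: centre of its lower edge; z up. Slips on the neck without turning, under its own weight; fully down, its roof rests on the rim, its lower edge 16 mm below point neck and 8 mm above the head.
- handle (a point): Centre of the black T-handle on top of the plunger rod: a bar 70 mm long (along the lubricator's x), 16 mm wide (along y), 18 mm high. Its centre is 225 mm above the bench when the plunger is down; a hub 14 mm in diameter runs 13 mm down below the bar to the rod. Axes as the lubricator's. Moves up with the plunger.
- plunger (a joint): Lift of the plunger (m): 0 fully down, where the spring returns it when let go; 0.060 at the top stop. Pull needed: about 9 N at the start, 17 N at the mark (200 N/m). The mark is a dark turned groove 6 mm wide round the rod, hidden in the gland when down; its lower edge comes level with the top of the gland nut at 0.040.
- oil_bottle: Bystander: white oil bottle 60 mm in diameter with a bent steel spout, 175 mm high, standing. Origin: centre of the underside.
- bearing: Bystander: plain steel ball bearing lying flat, 52 mm outside, 25 mm bore, 15 mm high. Origin: centre of the underside.
- spanner: Bystander: steel spanner about 170 mm long, lying along its own x. Origin: centre of the underside.
There are look-alikes about, which are no part of the job. There is more than one size of the cap; the job needs the smallest.

How it is judged (in metres and radians):
On the way, in this order (a step that is already met when the one before it is completed fails the run):
1. the cap sits fully down on the neck, let go, with the plunger still down (horizontal distance between cap and neck below 0.006 m and z of cap in the frame of neck below -0.0135 m and angle between cap's own z axis and vertical below 0.07 rad and contact force between the fingers and cap below 0.1 N and value of joint plunger below 0.004 m), for 0.2 s.
2. the plunger is drawn to the mark and held there (value of joint plunger between 0.036 and 0.047 m and contact force between the fingers and plunger above 5 N), for 0.5 s.
At the end, for the whole second after the job is handed in: The cap sits on the neck, within 6 mm of its axis, level within 4 degrees and fully down (lower edge at least 13.5 mm below the rim), untouched; the fingers hold the plunger at rest (more than 5 N of contact) with the lift between 36 and 47 mm, which is the groove just clear of the gland nut (all of step 2 and horizontal distance between cap and neck below 0.006 m and z of cap in the frame of neck below -0.0135 m and angle between cap's own z axis and vertical below 0.07 rad and contact force between each of the fingers, plunger and cap below 0.1 N and velocity of joint plunger between -0.01 and 0.01 m/s); the arm keeps its last pose, push and grip.
It fails at once if the plunger is drawn far past the mark (lift over 53 mm) (value of joint plunger above 0.053 m).
It fails at once if the plunger is drawn (lift over 12 mm) while the filler is open (value of joint plunger above 0.012 m and distance between cap and neck above 0.025 m).
It fails at once if a bystander is moved more than 20 mm (distance of any of oil_bottle, bearing, spanner from where it was at the start of the episode above 0.02 m).
It also fails if it takes over 51 s, if anything falls off the work surface, if the arm or the gripper's body presses on something with over 40 N, if the wrist force passes 120 N, or if a joint passes its speed limit or range.

## Robot

A 6-joint arm with a two-finger parallel gripper is mounted at the origin on the work surface. World frame = base frame: x ahead of the robot, y to its left, z up, the work surface at z = 0. Lengths are in mm, angles in rad, forces in N, time in s.
With the tool pointing down it reaches from about 350 to 875 mm from the base axis. Payload 4.2 kg.
Tool frame: the origin (TCP) lies on the mounting face of the last link; the fingertips stand 173 mm ahead of it and the grasp point (between the pads) lies 155 mm ahead of it; z points along the fingers, y is the line along which they close (so a half turn about z gives the same grasp; the last joint's range is limited). The gripper opens to 85 mm and grips with 20 to 120 N. Pads are 22 mm wide; open, the fingers measure 114 mm over their backs; the gripper's body (76 mm by 85 mm) begins 54 mm behind the grasp point. The pads swing forward as they close: fully open they stand 13 mm farther back than shut.
Start: joints at [1.547, 0.385, 0.008, 0, -1.194, -0.259], TCP at [174.371, 600.162, 404.712] pointing down, gripper open.
Joint ranges: [-3.14, 3.14], [-1.21, 2.06], [-1.07, 1.41], [-3.16, 2.05], [-2.99, -0.16], [-3.1, 3.1]. Speed limits (rad/s): [2.79, 2.79, 3.14, 3.14, 3.14, 3.14].

## Interface

Orientations are given as a unit quaternion [x, y, z, w].
In Python, from bench import arm gives the robot as it stands. The module is installed in compiled form; this text tells all that it offers.
- The arm moves only by the tool move_arm, never from a script. Its arguments are lists of equal length, an entry for each row: "fingers": the finger opening in mm, from 0 to 85.4; "travel": the shift along the tool's x, y, z in mm, a list of three; "dr": the turn, a rotation vector about the tool's x, y, z in rad, a list of three. A call has 1 to 10 rows; each row is the pose to reach, as a shift and turn from the pose commanded when the call began, along the tool's axes at that moment; what a row does not reach only later rows make up. A row lasts 1/10 s, in which the tool goes at most 50 mm and 8.59 degrees, less where a joint would pass 70% of its speed; a pose out of reach is approached as far as the arm can. A call with a gripper value outside its range is refused whole. The fingers move at their own pace and stop on an object; the grip force is fixed at half the most. Time passes only in rows, so rows that repeat a pose let the fingers close. It gives the time, the measured TCP pose, the force, the opening and the grip force at its end, in the units of the state.
- arm.read_state(): the state, without advancing time (a new reading comes with each control period).
- arm.get_image(name): name is "side" or "top"; returns the picture (384x512x3 uint8, red, green, blue); there is no depth.
- arm.camera_model(name): a dict with "intrinsics" (3x3 intrinsics, pixels), "k1" (the pictures are not rectified: a ray, as slopes to the right and down, at radius r is drawn at 1 + k1 r^2 times it, then the intrinsics apply), "pose" (4x4, takes a point from camera to world coordinates). Camera axes: x right, y up, looking along -z (the intrinsics and any distortion apply to the point x, -y, -z); pixel columns grow to the right and rows downward; lengths in mm; the calibration is good to about 2 mm. A picture is of the moment at which its call begins. camera_model takes no time and is no camera call.
- arm.job_done(): hands the job in; it is judged then, once.
The state is a dict: "clock": time; "joints": joint angles; "joint_vel": joint speeds; "joint_efforts": joint torques, N m; "position": TCP position; "ee_rot": TCP orientation; "contact_force": force on the tool from outside, world axes, zero at the start; "wrist_torque": the same for the moment, N m; "gripper_width": finger opening in mm; "grasp_force": force on a finger pad.
Only numpy, scipy, OpenCV 4.12 (cv2) and the standard library are available. Lean on these libraries where they do the work, as an engineer would, in place of code of your own. Each camera call takes 0.05 s, during which the arm holds its last target. There are 200 camera calls.

## Working session

There is one attempt and no reset: what is moved stays moved. The work goes in short steps, Python scripts to look and compute and a tool call to move; the robot and the scene stay as the last step left them, time stands still between calls to the robot, and variables do not carry over. Pictures are saved under pics/ and viewed, at most 11 in all, crops included, and the job is handed in when it is done.

Besides the shell and the picture viewer there is one more tool, called as name(argument=value, ...) on one line, values as JSON. move_arm: Moves the arm, as the interface text tells. Its arguments: {"type":"object","properties":{"fingers":{"type":"array","items":{"type":"number"}},"travel":{"type":"array","items":{"type":"array","items":{"type":"number"}}},"dr":{"type":"array","items":{"type":"array","items":{"type":"number"}}}},"required":["fingers","travel","dr"]}

```bash
mkdir -p pics; cat > h.py <<'E'
import numpy as np, cv2
from scipy.spatial.transform import Rotation as R
from bench import arm
def ray(name,u,v):
    m=arm.camera_model(name);K=np.array(m["intrinsics"]);P=np.array(m["pose"])
    d=np.linalg.inv(K)@[u,v,1];x=d[:2].copy()
    for _ in range(20): x=d[:2]/(1+m["k1"]*(x@x))
    return P[:3,3],P[:3,:3]@np.array([x[0],-x[1],-1])
def onz(name,u,v,z):
    o,d=ray(name,u,v);return o+d*(z-o[2])/d[2]
def proj(name,p):
    m=arm.camera_model(name);K=np.array(m["intrinsics"]);P=np.array(m["pose"])
    q=P[:3,:3].T@(np.array(p,float)-P[:3,3]);x=np.array([q[0],-q[1]])/-q[2]
    x=x*(1+m["k1"]*(x@x));return (K@[x[0],x[1],1])[:2]
def save(name,f):
    im=arm.get_image(name);cv2.imwrite("pics/"+f,cv2.cvtColor(im,cv2.COLOR_RGB2BGR));return im
E
python3 - <<'E'
from h import *
a=save("top","top0.png");b=save("side","side0.png")
cv2.imwrite("pics/a.png",cv2.resize(cv2.cvtColor(a,cv2.COLOR_RGB2BGR),(800,600),interpolation=cv2.INTER_CUBIC))
cv2.imwrite("pics/b.png",cv2.resize(cv2.cvtColor(b,cv2.COLOR_RGB2BGR),(800,600),interpolation=cv2.INTER_CUBIC))
for n in("top","side"):
    m=arm.camera_model(n);print(m)
s=arm.read_state();print(s)
E
```

```text
{'intrinsics': array([[431.48185639,   0.        , 250.05080898],
       [  0.        , 431.48185639, 191.07271936],
       [  0.        ,   0.        ,   1.        ]]), 'k1': -0.1400733193459726, 'pose': array([[ 2.25775894e-02,  9.94398849e-01, -1.03252993e-01,
         4.21407292e+02],
       [-9.99600848e-01,  2.06992526e-02, -1.92271860e-02,
         1.08780213e+01],
       [-1.69822318e-02,  1.03645883e-01,  9.94469273e-01,
         1.41347660e+03],
       [ 0.00000000e+00,  0.00000000e+00,  0.00000000e+00,
         1.00000000e+00]])}
{'intrinsics': array([[387.58201236,   0.        , 246.11248169],
       [  0.        , 387.58201236, 195.31387943],
       [  0.        ,   0.        ,   1.        ]]), 'k1': 0.03089599527872081, 'pose': array([[-9.85991675e-01,  1.17415622e-01, -1.18465139e-01,
         4.28280840e+02],
       [-1.66564010e-01, -7.30461816e-01,  6.62330707e-01,
         7.30983169e+02],
       [-8.76628902e-03,  6.72784592e-01,  7.39786486e-01,
         9.47970821e+02],
       [ 0.00000000e+00,  0.00000000e+00,  0.00000000e+00,
         1.00000000e+00]])}
{'clock': 0.1, 'joints': array([ 1.54658967e+00,  3.85484583e-01,  6.79098813e-03, -4.39612773e-04,
       -1.19398589e+00, -2.58602681e-01]), 'joint_vel': array([-0.00078904,  0.00054646,  0.00217128,  0.00013145,  0.00119487,
       -0.00125534]), 'joint_efforts': array([-6.00323201e-04, -3.93318379e+01,  1.88931352e+01,  4.19802904e+00,
       -2.57853579e-03,  3.97123742e-06]), 'position': array([174.32326302, 600.01820582, 403.73813723]), 'ee_rot': array([ 9.90007119e-01, -1.41014100e-01, -9.28091338e-05,  9.59007907e-04]), 'contact_force': array([-0.8056249 ,  0.85704757, -0.56536846]), 'wrist_torque': array([-0.01806284,  0.05094937, -0.03146644]), 'grasp_force': 0.0, 'gripper_width': 85.39464969533337}
```

View pics/a.png

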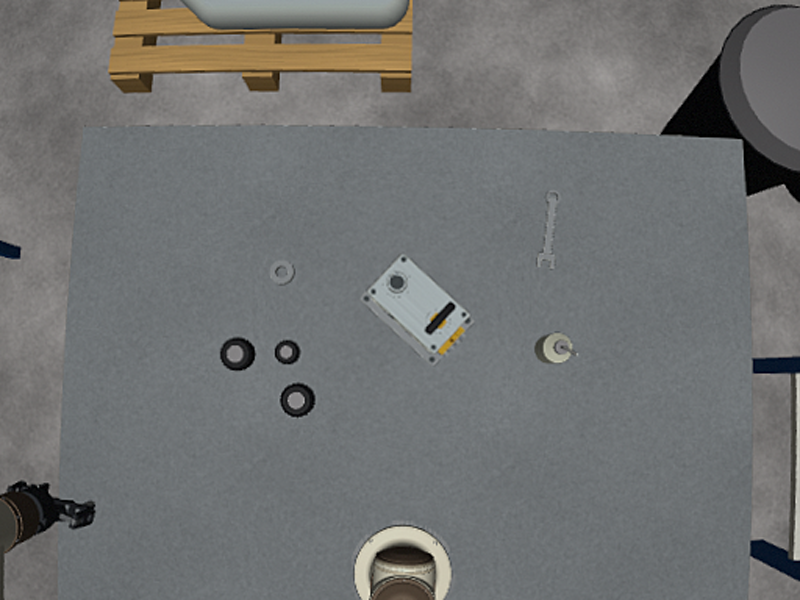

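View pics/b.png

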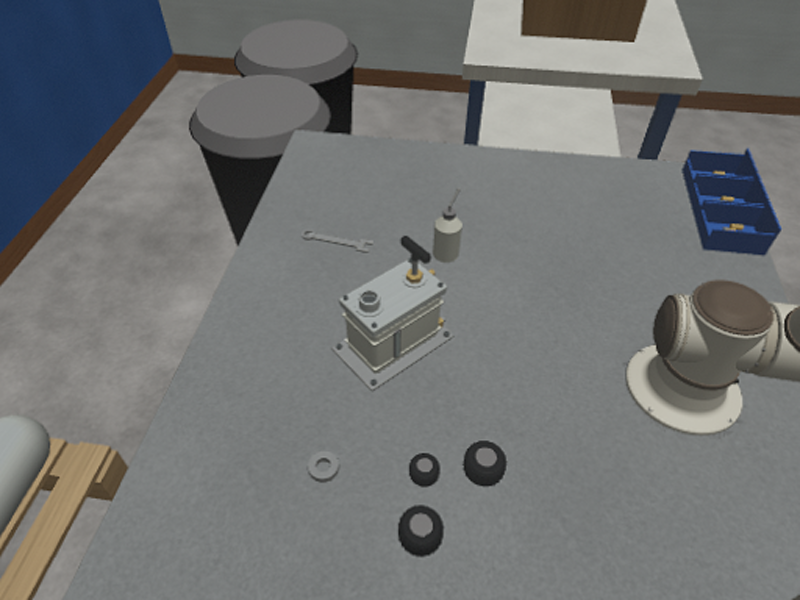

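The top view (in the 800x600 picture) shows three black ribbed caps at (238,353), (287,351) and (297,400). The dark neck mouth is at (397,282), the handle at (440,318), the bearing at (282,272), the bottle at (556,348) and the spanner at (548,230). In the side view the caps are at (424,469), (485,462) and (420,530), the neck at (369,298) and the handle at (415,250).

Things that could be taken for the cap are the three caps and the bearing. The cap at top (287,351) / side (424,469) looks smallest, so I'll measure it and check it in a crop.

```bash
python3 - <<'E'
from h import *
a=cv2.imread("pics/top0.png");b=cv2.imread("pics/side0.png")
for n,im,roi in(("top",a,(130,140,310,290)),("side",b,(200,140,340,370))):
    x0,y0,x1,y1=roi
    g=im.max(2);mask=np.zeros_like(g);mask[y0:y1,x0:x1]=(g[y0:y1,x0:x1]<60)*255
    cs,_=cv2.findContours(mask,cv2.RETR_EXTERNAL,cv2.CHAIN_APPROX_NONE)
    for c in cs:
        if cv2.contourArea(c)<25: continue
        r=cv2.minAreaRect(c);(x,y)=r[0]
        print(n,np.round(r[0],1),np.round(r[1],1),round(r[2]),"area",cv2.contourArea(c),"z14:",onz(n,x,y,14).round(),"z174",onz(n,x,y,174).round(),"z225",onz(n,x,y,225).round())
A=cv2.resize(a[150:280,130:310],None,fx=3,fy=3,interpolation=cv2.INTER_CUBIC)
B=cv2.resize(b[140:360,200:340],None,fx=2,fy=2,interpolation=cv2.INTER_CUBIC)
o=np.zeros((600,800,3),np.uint8);o[:A.shape[0],:A.shape[1]]=A
cv2.imwrite("pics/c.png",o[:390,:540]) 
C=np.zeros((600,800,3),np.uint8);C[:390,:480]=A[:,:480];C[:440,490:770]=B;cv2.imwrite("pics/c.png",C)
E
```

```text
top [189.8 255.8] [20.5 21.2] 45 area 337.5 z14: [352. 228.  14.] z174 [360. 204. 174.] z225 [363. 196. 225.]
top [183.5 225. ] [14. 15.] 90 area 171.0 z14: [451. 252.  14.] z174 [448. 225. 174.] z225 [447. 216. 225.]
top [151.5 226. ] [20. 21.] 90 area 341.0 z14: [445. 358.  14.] z174 [442. 318. 174.] z225 [441. 306. 225.]
top [281.2 203.2] [ 4.8 24.1] 42 area 96.5 z14: [529. -64.  14.] z174 [517. -56. 174.] z225 [513. -53. 225.]
side [269.  339.5] [31. 28.] 90 area 672.0 z14: [444. 352.  14.] z174 [442. 417. 174.] z225 [441. 438. 225.]
side [271. 300.] [20. 18.] 90 area 293.0 z14: [452. 248.  14.] z174 [448. 331. 174.] z225 [447. 357. 225.]
side [310. 296.] [28. 26.] 90 area 572.5 z14: [353. 220.  14.] z174 [366. 308. 174.] z225 [370. 336. 225.]
side [264.4 160.3] [22.   9.4] 39 area 121.0 z14: [ 542. -281.   14.] z174 [ 522. -107.  174.] z225 [516. -52. 225.]
```

View pics/c.png

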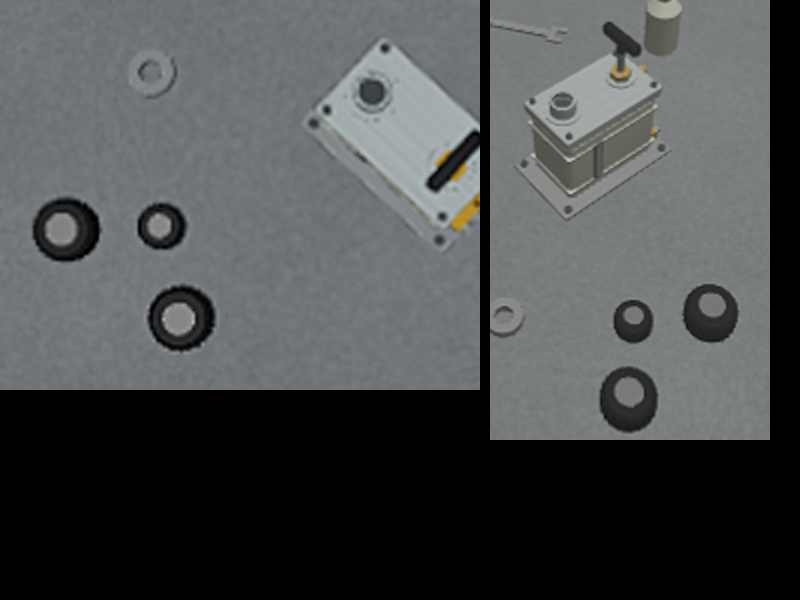

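The crop shows the cap at (162,226), about 15 px across and so about 50 mm. The others, at (66,230) and (181,318), are about 67 mm. The smallest is the right one. Next I'll refine the cap, neck and handle positions.

```bash
python3 - <<'E'
from h import *
def tri(pt,ps):
    o1,d1=ray("top",*pt);o2,d2=ray("side",*ps);d1=d1/np.linalg.norm(d1);d2=d2/np.linalg.norm(d2)
    t=np.linalg.lstsq(np.c_[d1,-d2],o2-o1,rcond=None)[0];p,q=o1+d1*t[0],o2+d2*t[1];return ((p+q)/2).round(1),np.linalg.norm(p-q).round(1)
a=cv2.imread("pics/top0.png");b=cv2.imread("pics/side0.png");S=8
def up(im,x0,y0,x1,y1): return cv2.resize(im[y0:y1,x0:x1],None,fx=S,fy=S,interpolation=cv2.INTER_CUBIC)
def blobs(im,roi,f,mn=3):
    u=up(im,*roi).astype(int);m=(f(u)*255).astype(np.uint8)
    cs,_=cv2.findContours(m,cv2.RETR_EXTERNAL,cv2.CHAIN_APPROX_NONE);out=[]
    for c in cs:
        A=cv2.contourArea(c)/S/S
        if A<mn: continue
        r=cv2.minAreaRect(c);x,y=np.array(r[0])/S-.5+.5/S+roi[:2];out.append((round(x,2),round(y,2),np.round(np.array(r[1])/S,1),round(r[2],1),round(A,1)))
    return out
dark=lambda t:(lambda u:u.max(2)<t);lt=lambda t:(lambda u:u.max(2)>t)
capT=blobs(a,(172,213,196,237),dark(75));capS=blobs(b,(257,286,285,314),dark(75))
print("cap",capT,capS)
print("disc",blobs(a,(177,219,190,231),lt(95)),blobs(b,(264,291,280,304),lt(80)))
print("mouthT",blobs(a,(245,170,264,190),dark(100)));print("mouthS",blobs(b,(224,180,250,205),dark(100),1))
print("handleT",blobs(a,(268,188,295,218),dark(60)));print("handleS",blobs(b,(250,145,280,175),dark(50)))
print("nutS",blobs(b,(255,165,275,185),lambda u:(u[...,2]-u[...,0]>40)))
print("screwsT",blobs(a,(225,155,310,240),dark(95),2))
D=np.hstack([up(a,242,168,266,192),up(b,222,180,252,204)]);cv2.imwrite("pics/d.png",D)
E
```

```text
cap [(np.float64(183.56), np.float64(224.94), array([15.5, 16.2]), 90.0, 198.4)] [(np.float64(271.12), np.float64(300.31), array([21.5, 19.4]), 90.0, 331.5)]
disc [(np.float64(182.72), np.float64(224.86), array([7.7, 7.8]), 26.6, 47.2)] [(np.float64(271.31), np.float64(297.12), array([ 8.9, 10.2]), 90.0, 71.4), (np.float64(277.75), np.float64(292.19), array([3.2, 3.4]), 90.0, 5.7)]
mouthT [(np.float64(253.52), np.float64(180.28), array([8.6, 8.2]), 10.8, 56.6)]
mouthS [(np.float64(226.38), np.float64(201.75), array([5.4, 5.6]), 90.0, 16.8), (np.float64(235.56), np.float64(196.03), array([12.4,  6.1]), 4.3, 40.7), (np.float64(235.75), np.float64(189.38), array([6.9, 9.6]), 90.0, 39.7)]
handleT [(np.float64(281.27), np.float64(203.19), array([ 5.2, 24.7]), 42.1, 113.6)]
handleS [(np.float64(264.43), np.float64(160.57), array([22.3,  9.4]), 38.7, 128.5)]
nutS [(np.float64(264.77), np.float64(175.41), array([10.1,  6.9]), 5.6, 42.7)]
screwsT [(np.float64(276.03), np.float64(229.53), array([3.1, 3. ]), 45.0, 7.4), (np.float64(276.94), np.float64(221.75), array([2.4, 2.2]), 90.0, 4.2), (np.float64(299.06), np.float64(204.94), array([2.3, 4.1]), 45.0, 7.4), (np.float64(249.9), np.float64(202.03), array([4.5, 1.2]), 38.7, 4.1), (np.float64(296.44), np.float64(200.88), array([2.4, 2.2]), 90.0, 4.2), (np.float64(281.23), np.float64(203.21), array([ 5.8, 25.2]), 41.9, 130.4), (np.float64(234.0), np.float64(190.69), array([3. , 3.1]), 90.0, 7.4), (np.float64(238.44), np.float64(186.19), array([2.5, 2.2]), 90.0, 4.6), (np.float64(253.52), np.float64(180.29), array([8.5, 8.1]), 10.0, 54.8), (np.float64(257.81), np.float64(165.62), array([2.6, 2.5]), 90.0, 5.1)]
```

View pics/d.png

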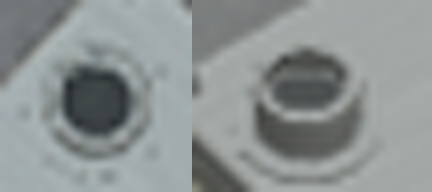

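The neck rim is at about top (253.6,180.3) and side (235.6,190.0). Next I'll cross-check with the four head screws and the handle.

```bash
cat >> h.py <<'E'
def tri(pt,ps):
    o1,d1=ray("top",*pt);o2,d2=ray("side",*ps);d1=d1/np.linalg.norm(d1);d2=d2/np.linalg.norm(d2)
    t=np.linalg.lstsq(np.c_[d1,-d2],o2-o1,rcond=None)[0];p,q=o1+d1*t[0],o2+d2*t[1];return ((p+q)/2).round(1),np.linalg.norm(p-q).round(1)
E
python3 - <<'E'
from h import *
s=[onz("top",*p,152)[:2] for p in((276.94,221.75),(296.44,200.88),(238.44,186.19),(257.81,165.62))]
c=np.mean(s,0);yv=(s[2]+s[3]-s[0]-s[1]);print("L",np.linalg.norm(yv)/2,"W",np.linalg.norm(s[0]-s[1]))
yaw=np.arctan2(-yv[0],yv[1]);yv/=np.linalg.norm(yv);print("c",c,"yaw",yaw,"neck",c+55*yv,"handle",c-50*yv)
print("neck top",onz("top",253.6,180.3,174),"side",onz("side",235.6,190,174),tri((253.6,180.3),(235.6,190)))
print("handle top",onz("top",281.25,203.2,232),"side",onz("side",264.43,160.57,225),tri((281.25,203.2),(264.43,160.57)))
print("nut",onz("side",264.77,175.41,162))
h=[onz("top",281.25+k*12*np.cos(np.radians(132)),203.2+k*12*np.sin(np.radians(132)),234)[:2] for k in(1,-1)];print("bar dir",h,np.linalg.norm(h[0]-h[1]))
print("cap disc",onz("top",182.72,224.86,28),onz("side",271.31,297.12,28),tri((182.72,224.86),(271.31,297.12)))
st=arm.read_state();print(R.from_quat(st["ee_rot"]).as_matrix().round(3))
E
```

```text
L 154.01024111201602 W 83.8760722075731
c [546.25053332 -15.71195385] yaw -0.7254424412061597 neck [582.74119328  25.43937342] handle [513.07720609 -53.12225136]
neck top [581.6713218   25.27280194 174.        ] side [583.87242717  23.24454146 174.        ] (array([582.4,  25.3, 176.2]), np.float64(2.0))
handle top [512.40621093 -52.64869363 232.        ] side [515.90279354 -51.2689283  225.        ] (array([514.6, -53.1, 223.3]), np.float64(3.0))
nut [514.08531978 -57.42736003 162.        ]
bar dir [array([487.34611119, -30.97395321]), array([537.25341295, -74.21548202])] 66.03460140457061
cap disc [451.2117869  252.31724907  28.        ] [452.10164423 247.55712434  28.        ] (array([451.5, 251.1,  34.8]), np.float64(0.9))
[[ 0.96  -0.279 -0.   ]
 [-0.279 -0.96  -0.002]
 [ 0.     0.002 -1.   ]]
```

```bash
cat >> h.py <<'E'
def to(p,ay):
    """shift+turn in tool axes from measured pose to point p with tool y at world angle ay, pointing down"""
    s=arm.read_state();M=R.from_quat(s["ee_rot"])
    y=np.array([np.cos(ay),np.sin(ay),0]);z=np.array([0,0,-1.]);T=R.from_matrix(np.c_[np.cross(y,z),y,z])
    print("travel",M.inv().apply(np.array(p)-s["position"]).round(1),"dr",(M.inv()*T).as_rotvec().round(3),
     "clk",s["clock"],"pos",s["position"].round(1),"w",round(s["gripper_width"],1),"g",round(s["grasp_force"],1),"F",s["contact_force"].round(1),"j",s["joints"].round(2))
E
python3 -c "
from h import *
to((451.3,251,300),-.7254)"
```

```text
travel [363.4 257.6 104.3] dr [ 2.000e-03  1.000e-03 -1.128e+00] clk 0.1 pos [174.3 600.  403.7] w 85.4 g 0.0 F [-0.8  0.9 -0.6] j [ 1.55  0.39  0.01 -0.   -1.19 -0.26]
```

move_arm(fingers=[72,72,72,72,72,72,72,72,72,72], travel=[[363.4,257.6,104],[363.4,257.6,104],[363.4,257.6,104],[363.4,257.6,104],[363.4,257.6,104],[363.4,257.6,104],[363.4,257.6,104],[363.4,257.6,104],[363.4,257.6,104],[363.4,257.6,104]], dr=[[0.002,0.001,-1.128],[0.002,0.001,-1.128],[0.002,0.001,-1.128],[0.002,0.001,-1.128],[0.002,0.001,-1.128],[0.002,0.001,-1.128],[0.002,0.001,-1.128],[0.002,0.001,-1.128],[0.002,0.001,-1.128],[0.002,0.001,-1.128]])

```text
clock: 1.1
position: [452.6, 248.1, 299.1]
ee_rot: [0.913, 0.408, -0.001, -0.0]
contact_force: [-0.7, -0.2, -0.6]
gripper_width: 72.2
grasp_force: 0.0
```

```bash
python3 -c "
from h import *
to((451.3,251,178),-.7254)"
```

```text
travel [  1.5  -2.7 121.1] dr [-0.001  0.002 -0.004] clk 1.1 pos [452.6 248.1 299.1] w 72.2 g 0.0 F [-0.7 -0.2 -0.6] j [ 0.82  0.31 -0.4  -0.   -0.86  1.6 ]
```

move_arm(fingers=[72,72,72,72,72], travel=[[0,0,40],[0,0,80],[0,0,80],[0,0,80],[0,0,80]], dr=[[0,0,0],[0,0,0],[0,0,0],[0,0,0],[0,0,0]])

```text
clock: 1.6
position: [452.1, 252.4, 222.6]
ee_rot: [0.912, 0.411, 0.002, -0.001]
contact_force: [-0.1, 0.1, 0.3]
gripper_width: 71.9
grasp_force: 0.0
```

```bash
python3 - <<'E'
from h import *
to((451.3,251,178),-.7254)
a=save("top","top1.png");b=save("side","side1.png")
A=cv2.resize(a[200:250,155:215],None,fx=6,fy=6,interpolation=3)[...,::-1];B=cv2.resize(b[260:330,235:305],None,fx=5,fy=5,interpolation=3)[...,::-1]
C=np.zeros((350,720,3),np.uint8);C[:300,:360]=A;C[:350,365:715]=B;cv2.imwrite("pics/e.png",C)
E
```

```text
travel [-1.8  0.4 44.6] dr [-0.001 -0.005  0.001] clk 1.6 pos [452.1 252.4 222.6] w 71.9 g 0.0 F [-0.1  0.1  0.3] j [ 0.82  0.42 -0.48 -0.   -0.67  1.6 ]
```

View pics/e.png

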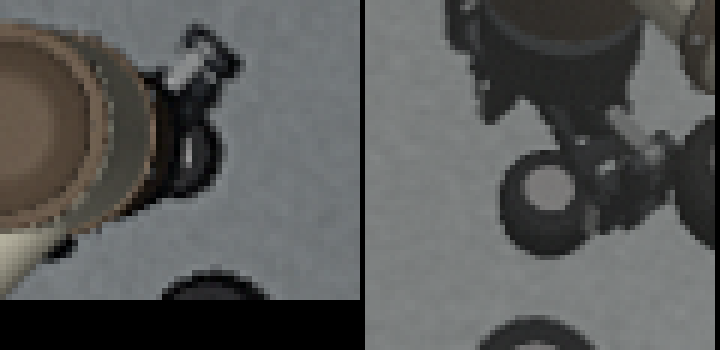

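The crop shows the cap at side (550,200) with the fingers to its right. They may not straddle it, so I'll compare with where the tips should project.

```bash
python3 - <<'E'
from h import *
s=arm.read_state();M=R.from_quat(s["ee_rot"])
for l,q in(("TCP",(0,0,0)),("f+",(0,36,165)),("f-",(0,-36,165)),("mid",(0,0,165))):
    p=s["position"]+M.apply(q)
    t=proj("top",p);d=proj("side",p)
    print(l,p.round(),"top e",((t-[155,200])*6).round(),"side e",((d-[235,260])*5+[365,0]).round())
E
```

```text
TCP [452. 252. 223.] top e [ 94. 137.] side e [563. -17.]
f+ [479. 229.  58.] top e [202.  95.] side e [500. 117.]
f- [426. 277.  58.] top e [109. 195.] side e [595. 219.]
mid [452. 253.  58.] top e [155. 145.] side e [547. 167.]
```

View pics/side1.png

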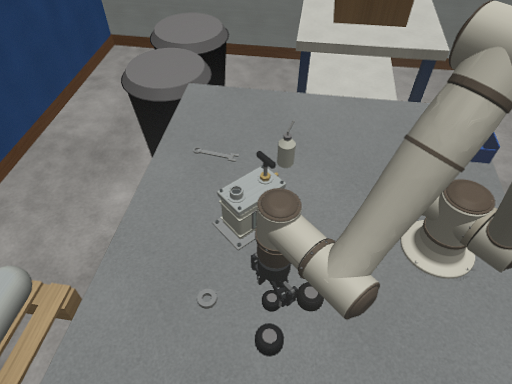

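The tips straddle the cap as projected (side e: f- at (595,219) and f+ at (500,117), either side of the cap at (550,195)). I'll descend and grip.

move_arm(fingers=[72,72,72,40,40,40,40,40], travel=[[-1,0,25],[-1,0,44],[-1,0,44],[-1,0,44],[-1,0,44],[-1,0,44],[-1,0,44],[-1,0,44]], dr=[[0,0,0],[0,0,0],[0,0,0],[0,0,0],[0,0,0],[0,0,0],[0,0,0],[0,0,0]])

```text
clock: 2.5
position: [451.4, 251.5, 178.7]
ee_rot: [0.912, 0.41, 0.002, -0.001]
contact_force: [-2.0, -0.1, 7.3]
gripper_width: 46.9
grasp_force: 61.8
```

```bash
python3 -c "
from h import *
to((582,25,400),-.7254)"
```

```text
travel [ -81.7  247.8 -221.9] dr [-0.001 -0.005  0.001] clk 2.5 pos [451.4 251.5 178.7] w 46.9 g 61.8 F [-2.  -0.1  7.3] j [ 0.82  0.49 -0.52 -0.   -0.56  1.6 ]
```

move_arm(fingers=[40,40,40,40,40,40,40], travel=[[0,0,-20],[0,0,-60],[0,0,-110],[0,0,-160],[0,0,-210],[0,0,-221],[0,0,-221]], dr=[[0,0,0],[0,0,0],[0,0,0],[0,0,0],[0,0,0],[0,0,0],[0,0,0]])

```text
clock: 3.2
position: [450.6, 250.3, 400.9]
ee_rot: [0.912, 0.41, 0.004, -0.002]
contact_force: [0.4, -0.3, -0.4]
gripper_width: 46.3
grasp_force: 62.0
```

```bash
python3 - <<'E'
from h import *
to((582,25,400),-.7254)
a=save("top","top2.png");b=save("side","side2.png")
s=arm.read_state();M=R.from_quat(s["ee_rot"]);p=s["position"]+M.apply((0,0,160))
t=proj("top",p).astype(int);d=proj("side",p).astype(int);print(p,t,d)
f=lambda i,c:cv2.resize(i[c[1]-30:c[1]+30,c[0]-30:c[0]+30],None,fx=6,fy=6,interpolation=3)[...,::-1]
cv2.imwrite("pics/f.png",np.hstack([f(a,t),f(b,d)]))
E
```

```text
travel [-8.140e+01  2.478e+02 -1.000e-01] dr [-0.001 -0.009 -0.   ] clk 3.2 pos [450.6 250.3 400.9] w 46.3 g 62.0 F [ 0.4 -0.3 -0.4] j [ 0.82  0.2  -0.26 -0.   -1.1   1.59]
[449.8922276  250.19297203 236.65545413] [170 223] [275 252]
```

View pics/f.png

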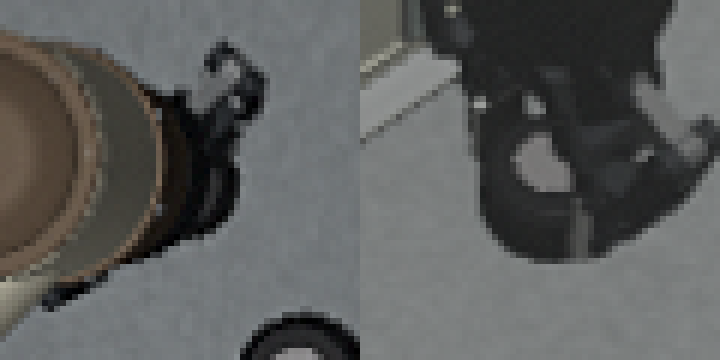

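The cap is held: side disc near (545,165), left edge near x=480, bottom near y=262. Next I'll check the cap centre relative to the tool axis from those free edges.

```bash
cat >> h.py <<'E'
def edges(name,img,c,ze,win=14):
    """dark cap outline vs projected 50x28 cylinder at c, edge height ze"""
    t=np.linspace(0,2*np.pi,120);pts=np.array([proj(name,(c[0]+25*np.cos(k),c[1]+25*np.sin(k),z)) for k in t for z in(ze,ze+28)])
    return pts.min(0).round(1),pts.max(0).round(1)
E
python3 - <<'E'
from h import *
b=cv2.imread("pics/side0.png");
print("ref side init",edges("side",b,(451.3,250.5),0),"ref top init",edges("top",b,(451.3,250.5),0))
for n,f,roi in(("side","side0",(255,284,290,316)),("top","top0",(170,212,198,238)),("side","side2",(260,235,300,268)),("top","top2",(172,215,195,236))):
    im=cv2.imread(f"pics/{f}.png");x0,y0,x1,y1=roi;m=im[y0:y1,x0:x1].max(2)<75
    print(f);r=np.where(m.any(1))[0];print(" rows",r.min()+y0,r.max()+y0)
    print([(y,int(np.where(m[y-y0])[0].min()+x0),int(np.where(m[y-y0])[0].max()+x0)) for y in range(y0,y1) if m[y-y0].any()])
c=(450.0,250.2)
print("exp side2",edges("side",b,c,222.2),"top2",edges("top",b,c,222.2))
E
```

```text
ref side init (array([261.6, 289.4]), array([281.2, 312.3])) ref top init (array([175.6, 217.1]), array([192.3, 232.7]))
side0
 rows 290 311
[(290, 269, 273), (291, 266, 275), (292, 265, 277), (293, 264, 278), (294, 263, 279), (295, 263, 279), (296, 262, 280), (297, 262, 280), (298, 262, 280), (299, 262, 280), (300, 262, 280), (301, 262, 280), (302, 262, 280), (303, 262, 280), (304, 262, 280), (305, 263, 280), (306, 263, 279), (307, 264, 279), (308, 265, 278), (309, 266, 277), (310, 268, 275), (311, 270, 272)]
top0
 rows 218 232
[(218, 181, 186), (219, 179, 188), (220, 178, 189), (221, 177, 190), (222, 176, 191), (223, 176, 191), (224, 176, 191), (225, 176, 191), (226, 176, 191), (227, 176, 191), (228, 176, 191), (229, 177, 190), (230, 178, 189), (231, 179, 188), (232, 180, 187)]
side2
 rows 235 265
[(235, 261, 294), (236, 262, 294), (237, 262, 289), (238, 263, 290), (239, 266, 290), (240, 263, 291), (241, 263, 292), (242, 263, 293), (243, 263, 293), (244, 264, 294), (245, 264, 295), (246, 264, 296), (247, 264, 297), (248, 265, 298), (249, 265, 299), (250, 265, 299), (251, 265, 299), (252, 265, 299), (253, 265, 299), (254, 265, 299), (255, 265, 298), (256, 265, 297), (257, 265, 296), (258, 266, 294), (259, 266, 293), (260, 267, 291), (261, 267, 290), (262, 268, 287), (263, 269, 286), (264, 271, 285), (265, 274, 278)]
top2
 rows 215 232
[(215, 172, 179), (216, 172, 179), (217, 172, 179), (218, 172, 178), (219, 172, 178), (220, 172, 178), (221, 172, 179), (222, 172, 179), (223, 172, 179), (224, 172, 179), (225, 172, 179), (226, 172, 178), (227, 172, 178), (228, 172, 178), (229, 172, 177), (230, 172, 176), (231, 172, 175), (232, 172, 173)]
exp side2 (array([264.2, 239.5]), array([287.8, 265.9])) top2 (array([160.4, 214. ]), array([180.4, 232.5]))
```

move_arm(fingers=[40,40,40,40,40,40,40,40,40,40], travel=[[-12,35,0],[-24,71,0],[-36,106,0],[-48,142,0],[-60,177,0],[-72,213,0],[-81,235,0],[-81.5,249,0],[-81.5,249,0],[-81.5,249,0]], dr=[[0,0,0],[0,-0.003,0],[0,-0.006,0],[0,-0.009,0],[0,-0.009,0],[0,-0.009,0],[0,-0.009,0],[0,-0.009,0],[0,-0.009,0],[0,-0.009,0]])

```text
clock: 4.3
position: [582.9, 24.7, 395.8]
ee_rot: [0.912, 0.41, -0.005, 0.001]
contact_force: [-0.4, 0.2, -0.7]
gripper_width: 47.0
grasp_force: 62.0
```

```bash
python3 -c "
from h import *
to((583,24,364),-.7254)"
```

```text
travel [-0.1  0.6 31.8] dr [-0.003  0.009 -0.   ] clk 4.3 pos [582.9  24.7 395.8] w 47.0 g 62.0 F [-0.4  0.2 -0.7] j [ 0.32  0.32 -0.11  0.   -1.15  2.09]
```

move_arm(fingers=[40,40,40,40], travel=[[0,0.5,15],[0,0.5,27],[0,0.5,27],[0,0.5,27]], dr=[[-0.001,0.006,0],[-0.001,0.006,0],[-0.001,0.006,0],[-0.001,0.006,0]])

```text
clock: 4.7
position: [583.1, 24.4, 370.2]
ee_rot: [0.912, 0.411, -0.001, 0.0]
contact_force: [1.3, 0.4, 0.1]
gripper_width: 46.6
grasp_force: 62.0
```

```bash
python3 - <<'E'
from h import *
to((583,24,364),-.7254)
b=save("side","side3.png");a=save("top","top3.png")
s=arm.read_state();M=R.from_quat(s["ee_rot"]);p=s["position"]+M.apply((0,0,165));print(p.round(1))
print("exp side",edges("side",b,p,s["position"][2]-178.7),"exp top",edges("top",a,p,s["position"][2]-178.7))
cv2.imwrite("pics/g.png",np.hstack([cv2.resize(b[150:240,200:280],None,fx=5,fy=5,interpolation=3),cv2.resize(a[145:235,215:295],None,fx=4.9,fy=5,interpolation=3)])[...,::-1])
E
```

```text
travel [-0.3  0.2  6.2] dr [-0.     0.002  0.001] clk 4.7 pos [583.1  24.4 370.2] w 46.6 g 62.0 F [1.3 0.4 0.1] j [ 0.32  0.34 -0.15  0.   -1.08  2.1 ]
[583.3  24.1 205.9]
exp side (array([225.8, 171.7]), array([244.8, 192.4])) exp top (array([244.9, 168.7]), array([262.9, 187.6]))
```

View pics/g.png

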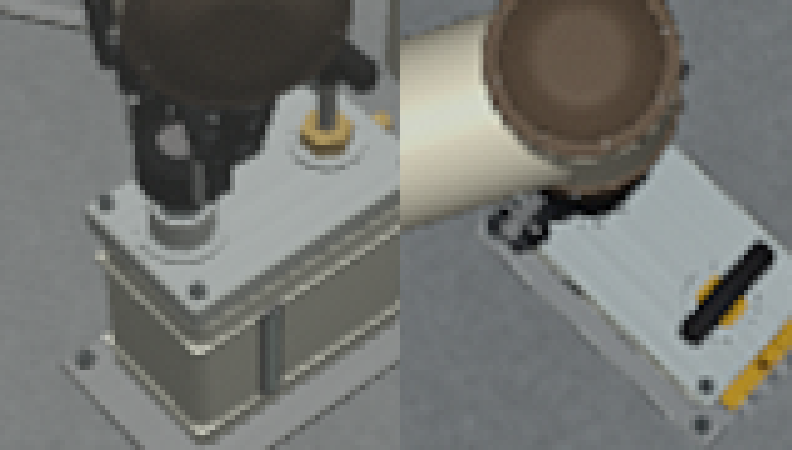

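The cap is just above the neck: its bottom is around side e (185,213), and the neck spans x 145–217, centred at 181. It is lined up to about 2 mm, so I'll nudge slightly and lower it.

move_arm(fingers=[40,40,40,40,40,40], travel=[[0.6,0.8,8],[0.6,0.8,16],[0.6,0.8,22],[0.6,0.8,26],[0.6,0.8,26],[0.6,0.8,26]], dr=[[0,0,0],[0,0,0],[0,0,0],[0,0,0],[0,0,0],[0,0,0]])

```text
clock: 5.4
position: [584.2, 23.7, 344.2]
ee_rot: [0.912, 0.41, -0.001, 0.0]
contact_force: [0.9, 0.1, -0.5]
gripper_width: 46.5
grasp_force: 62.0
```

move_arm(fingers=[40,40,40,40,40], travel=[[0,0,3],[0,0,6],[0,0,7.5],[0,0,7.5],[0,0,7.5]], dr=[[0,0,0],[0,0,0],[0,0,0],[0,0,0],[0,0,0]])

```text
clock: 5.9
position: [584.1, 23.7, 336.8]
ee_rot: [0.912, 0.41, -0.001, 0.0]
contact_force: [-0.2, -0.4, -0.8]
gripper_width: 46.4
grasp_force: 62.0
```

move_arm(fingers=[52,60,72,76,76,76,76,76,76], travel=[[0,0,0],[0,0,0],[0,0,0],[0,0,0],[0,0,-15],[0,0,-40],[0,0,-80],[0,0,-110],[0,0,-110]], dr=[[0,0,0],[0,0,0],[0,0,0],[0,0,0],[0,0,0],[0,0,0],[0,0,0],[0,0,0],[0,0,0]])

```text
clock: 6.8
position: [584.8, 23.7, 452.4]
ee_rot: [0.912, 0.41, 0.005, 0.002]
contact_force: [0.0, 0.0, -0.1]
gripper_width: 76.2
grasp_force: 0.0
```

```bash
python3 - <<'E'
from h import *
to((514,-53,450),.8454)
b=save("side","side4.png")
print("exp seated side",edges("side",b,(583,24.7),158),"exp if 8 up",edges("side",b,(583,24.7),166))
im=b[165:215,215:255].max(2)<75
print([(y+165,int(np.where(r)[0].min()+215),int(np.where(r)[0].max()+215)) for y,r in enumerate(im) if r.any()])
cv2.imwrite("pics/h.png",cv2.resize(b[130:240,200:300],None,fx=5,fy=5,interpolation=3)[...,::-1])
E
```

```text
travel [-104.4   -2.2    1.7] dr [ 0.011 -0.    -1.57 ] clk 6.8 pos [584.8  23.7 452.4] w 76.2 g 0.0 F [ 0.   0.  -0.1] j [ 0.32  0.29 -0.02  0.   -1.26  2.1 ]
exp seated side (array([226.5, 180.8]), array([245. , 201.2])) exp if 8 up (array([226.3, 178.8]), array([245. , 199.2]))
[(165, 240, 247), (166, 240, 246), (167, 240, 245), (168, 243, 243), (182, 232, 240), (183, 230, 242), (184, 229, 243), (185, 229, 244), (186, 228, 244), (187, 228, 244), (188, 227, 244), (189, 228, 244), (190, 228, 244), (191, 221, 244), (192, 228, 244), (193, 228, 244), (194, 228, 244), (195, 228, 243), (196, 229, 243), (197, 230, 242), (198, 231, 240), (199, 234, 237), (208, 238, 238), (213, 253, 253), (214, 252, 252)]
```

View pics/h.png

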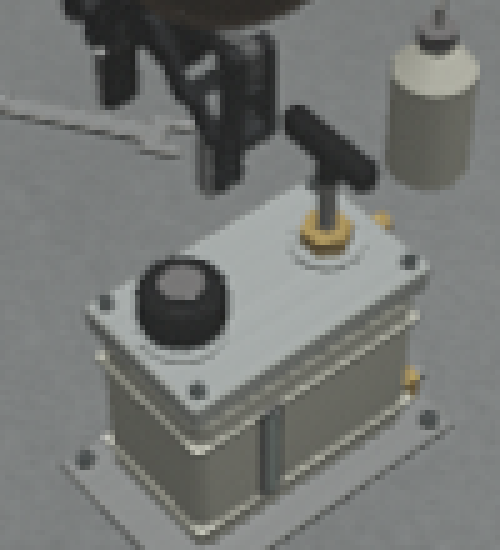

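The cap sits level on the neck (side e (182,302)). Its outline centre row, 190.5, matches the fully-down prediction of 190.6 once the initial bias is removed. The handle is still down. Next I'll move over the handle and turn 90°.

move_arm(fingers=[60,50,50,50,50,50,50,50,50,50], travel=[[-10,0,0],[-20,0,0],[-35,0,0],[-50,-1,0],[-65,-1,0],[-80,-1,0],[-90,-2,0],[-100,-2,0],[-104,-2,0],[-104,-2,0]], dr=[[0,0,-0.15],[0,0,-0.3],[0,0,-0.45],[0,0,-0.6],[0,0,-0.75],[0,0,-0.9],[0,0,-1.05],[0,0,-1.2],[0,0,-1.35],[0,0,-1.5]])

```text
clock: 7.85
position: [464.2, 41.5, 427.5]
ee_rot: [0.504, 0.861, -0.036, 0.066]
contact_force: [0.2, 0.5, 0.4]
gripper_width: 50.5
grasp_force: 0.0
```

move_arm(fingers=[50,50,50,50], travel=[[0,0,0],[0,0,0],[0,0,0],[0,0,0]], dr=[[0,0,-0.07],[0,0,-0.07],[0,0,-0.07],[0,0,-0.07]])

```text
clock: 8.25
position: [457.5, 54.4, 425.1]
ee_rot: [0.482, 0.872, -0.041, 0.073]
contact_force: [-0.4, 0.2, 0.2]
gripper_width: 50.3
grasp_force: 0.0
```

```bash
python3 - <<'E'
from h import *
to((514,-53,379),.8454)
E
```

```text
travel [-111.6   -9.3   65.7] dr [-0.026  0.167 -0.283] clk 8.25 pos [457.5  54.4 425.1] w 50.3 g 0.0 F [-0.4  0.2  0.2] j [ 0.51  0.07 -0.43  0.19 -1.07  3.1 ]
```

Joint 6 is at its limit because I turned the wrong way. I'll turn back the other way (tool y at -2.296), in two halves.

```bash
python3 - <<'E'
from h import *
to((514,-53,450),-.87)
E
```

```text
travel [-123.5   -9.5   -4.2] dr [0.119 0.14  1.428] clk 8.25 pos [457.5  54.4 425.1] w 50.3 g 0.0 F [-0.4  0.2  0.2] j [ 0.51  0.07 -0.43  0.19 -1.07  3.1 ]
```

move_arm(fingers=[50,50,50,50,50,50,50,50,50,50], travel=[[0,0,-20],[-10,0,-20],[-30,-2,-20],[-50,-4,-15],[-70,-6,-10],[-90,-8,-8],[-110,-9,-4],[-123.5,-9.5,-4.2],[-123.5,-9.5,-4.2],[-123.5,-9.5,-4.2]], dr=[[0.012,0.014,0.143],[0.024,0.028,0.286],[0.036,0.042,0.428],[0.048,0.056,0.571],[0.06,0.07,0.714],[0.071,0.084,0.857],[0.083,0.098,1.0],[0.095,0.112,1.142],[0.107,0.126,1.285],[0.119,0.14,1.428]])

```text
clock: 9.25
position: [514.4, -54.0, 449.8]
ee_rot: [0.941, 0.34, 0.0, -0.0]
contact_force: [0.4, -0.6, -0.7]
gripper_width: 50.1
grasp_force: 0.0
```

```bash
python3 - <<'E'
from h import *
to((514,-53,450),-2.2962)
E
```

```text
travel [ 0.3 -1.  -0.2] dr [-1.000e-03 -0.000e+00  1.419e+00] clk 9.25 pos [514.4 -54.  449.8] w 50.1 g 0.0 F [ 0.4 -0.6 -0.7] j [ 0.21  0.17 -0.18 -0.   -1.22  2.06]
```

move_arm(fingers=[50,50,50,50,50,50,50,50,50,50], travel=[[0,0,0],[0,0,0],[0,0,0],[0,0,0],[0,0,0],[0,0,0],[0,0,0],[0,0,0],[0,-1,0],[0,-1,0]], dr=[[0,0,0.145],[0,0,0.29],[0,0,0.435],[0,0,0.58],[0,0,0.725],[0,0,0.87],[0,0,1.015],[0,0,1.16],[0,0,1.305],[0,0,1.42]])

```text
clock: 10.25
position: [513.4, -52.7, 450.0]
ee_rot: [0.935, -0.355, 0.0, -0.0]
contact_force: [0.4, 0.7, -0.2]
gripper_width: 50.0
grasp_force: 0.0
```

```bash
python3 - <<'E'
from h import *
to((514,-53,379),-2.2962)
E
```

```text
travel [ 0.6 -0.1 71. ] dr [-0. -0.  0.] clk 10.25 pos [513.4 -52.7 450. ] w 50.0 g 0.0 F [ 0.4  0.7 -0.2] j [ 0.21  0.17 -0.18 -0.   -1.22  0.63]
```

move_arm(fingers=[50,50,50,50,50,50], travel=[[0.5,0,20],[0.5,0,40],[0.5,0,58],[0.5,0,71],[0.5,0,71],[0.5,0,71]], dr=[[0,0,0],[0,0,0],[0,0,0],[0,0,0],[0,0,0],[0,0,0]])

```text
clock: 10.85
position: [514.0, -52.8, 379.4]
ee_rot: [0.936, -0.352, 0.0, 0.0]
contact_force: [0.6, 0.0, 0.3]
gripper_width: 50.1
grasp_force: 0.0
```

move_arm(fingers=[30,10,5,5,5,5], travel=[[0,0,0],[0,0,0],[0,0,0],[0,0,0],[0,0,0],[0,0,0]], dr=[[0,0,0],[0,0,0],[0,0,0],[0,0,0],[0,0,0],[0,0,0]])

```text
clock: 11.45
position: [512.7, -53.7, 380.4]
ee_rot: [0.936, -0.352, -0.0, 0.002]
contact_force: [-3.1, -6.0, 2.8]
gripper_width: 15.2
grasp_force: 60.1
```

```bash
python3 - <<'E'
from h import *
to((514,-53,379),-2.2962)
b=save("side","side5.png")
cv2.imwrite("pics/i.png",cv2.resize(b[130:220,215:305],None,fx=6,fy=6,interpolation=3)[...,::-1])
E
```

```text
travel [ 0.5 -1.4  1.4] dr [ 0.003 -0.001  0.007] clk 11.45 pos [512.7 -53.7 380.4] w 15.2 g 60.1 F [-3.1 -6.   2.8] j [ 0.21  0.22 -0.3   0.   -1.06  0.64]
```

View pics/i.png

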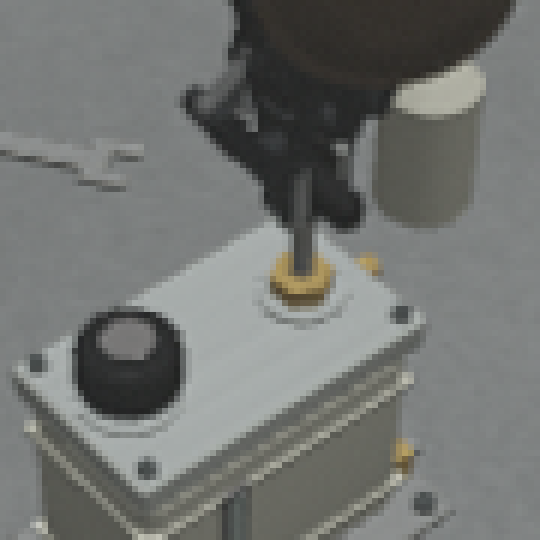

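The handle is gripped (15.2 mm opening on the 16 mm bar), and the rod, gland at (300,275) and seated cap are all visible. I'll draw up, easing the sideways offset.

move_arm(fingers=[5,5,5,5,5,5,5,5], travel=[[0,1.3,0],[0,1.3,-5],[0,1.3,-10],[0,1.3,-15],[0,1.3,-20],[0,1.3,-25],[0,1.3,-25],[0,1.3,-25]], dr=[[0,0,0],[0,0,0],[0,0,0],[0,0,0],[0,0,0],[0,0,0],[0,0,0],[0,0,0]])

```text
clock: 12.3
position: [512.6, -54.0, 401.8]
ee_rot: [0.936, -0.352, -0.001, 0.001]
contact_force: [3.4, -6.7, -11.2]
gripper_width: 14.9
grasp_force: 58.9
```

move_arm(fingers=[5,5,5,5,5,5,5], travel=[[0,0,-5],[0,0,-10],[0,0,-15],[0,0,-20.5],[0,0,-20.5],[0,0,-20.5],[0,0,-20.5]], dr=[[0,0,0],[0,0,0],[0,0,0],[0,0,0],[0,0,0],[0,0,0],[0,0,0]])

```text
clock: 13.0
position: [512.8, -54.0, 421.1]
ee_rot: [0.936, -0.352, -0.001, 0.001]
contact_force: [6.6, -8.0, -14.5]
gripper_width: 15.1
grasp_force: 58.9
```

```bash
python3 - <<'E'
from h import *
to((514,-53,421),-2.2962)
b=save("side","side6.png")
cv2.imwrite("pics/j.png",cv2.resize(b[130:205,225:295],None,fx=8,fy=8,interpolation=3)[...,::-1])
E
```

```text
travel [ 0.3 -1.6  0.1] dr [0.003 0.002 0.006] clk 13.0 pos [512.8 -54.  421.1] w 15.1 g 58.9 F [  6.6  -8.  -14.5] j [ 0.21  0.19 -0.23  0.   -1.16  0.64]
```

View pics/j.png

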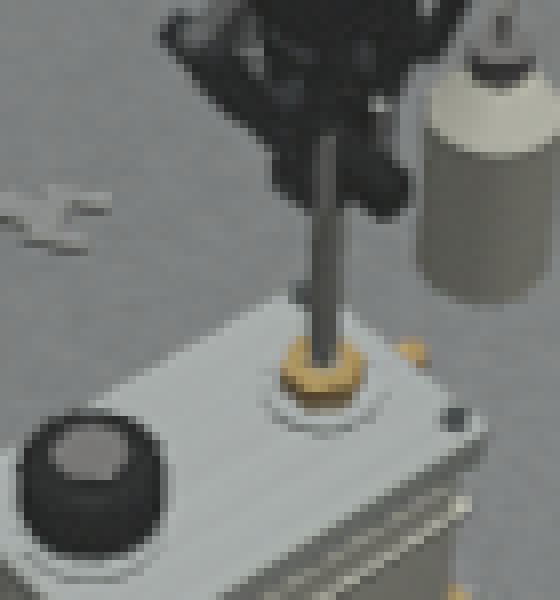

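The cap is still seated, the handle has been raised, and the rod above the gland (325,360) is faintly darker at its base. I'll check the lift numerically from the rod profile and handle shift.

```bash
python3 - <<'E'
from h import *
p=np.array([514,-53,0.])
print("nut top row",proj("side",p+[0,0,166]),"groove top (46)",proj("side",p+[0,0,172.7]))
e=p+35*np.array([.748,-.663,0]); w=p-35*np.array([.748,-.663,0])
for q in(e,w): print("bar end down/up40",proj("side",q+[0,0,225]),proj("side",q+[0,0,265]))
a=cv2.imread("pics/side5.png").max(2);b=cv2.imread("pics/side6.png").max(2)
print("before",[(r,a[r,264:268].tolist()) for r in range(158,180)])
print("after",[(r,b[r,264:268].tolist()) for r in range(158,180)])
P,Q=cv2.imread("pics/side5.png"),cv2.imread("pics/side6.png")
T=P[158:169,269:279];r=cv2.matchTemplate(Q[140:170,262:285],T,cv2.TM_CCOEFF_NORMED);print(cv2.minMaxLoc(r))
E
```

```text
nut top row [264.62849713 175.49746239] groove top (46) [264.69133714 173.82383478]
bar end down/up40 [257.01844507 153.6464634 ] [257.19817793 142.55640008]
bar end down/up40 [273.67679337 167.02453212] [274.35025127 155.92691752]
before [(158, [43, 58, 63, 44]), (159, [57, 69, 69, 45]), (160, [69, 80, 65, 44]), (161, [71, 81, 65, 42]), (162, [73, 82, 64, 39]), (163, [74, 83, 63, 37]), (164, [75, 83, 65, 35]), (165, [75, 83, 62, 41]), (166, [74, 77, 55, 66]), (167, [77, 79, 69, 96]), (168, [69, 74, 77, 115]), (169, [66, 73, 76, 137]), (170, [65, 73, 76, 134]), (171, [65, 74, 77, 130]), (172, [67, 74, 79, 132]), (173, [67, 74, 88, 139]), (174, [67, 72, 86, 139]), (175, [84, 83, 102, 145]), (176, [149, 137, 155, 175]), (177, [177, 174, 170, 169]), (178, [170, 161, 138, 126]), (179, [81, 83, 85, 87])]
after [(158, [77, 70, 76, 90]), (159, [76, 70, 76, 90]), (160, [66, 71, 76, 91]), (161, [66, 72, 78, 93]), (162, [67, 75, 78, 98]), (163, [67, 72, 77, 97]), (164, [66, 73, 78, 98]), (165, [70, 75, 77, 97]), (166, [71, 74, 78, 97]), (167, [71, 75, 78, 97]), (168, [69, 74, 77, 115]), (169, [67, 73, 76, 136]), (170, [67, 74, 77, 134]), (171, [66, 74, 77, 132]), (172, [67, 74, 79, 132]), (173, [69, 75, 89, 141]), (174, [77, 69, 98, 148]), (175, [101, 85, 124, 163]), (176, [168, 163, 168, 175]), (177, [176, 173, 169, 169]), (178, [171, 162, 139, 126]), (179, [82, 84, 87, 88])]
(-0.5404601693153381, 0.9063728451728821, (10, 18), (8, 7))
```

move_arm(fingers=[5,5,5,5,5,5,5,5], travel=[[0,0,-0.5],[0,0,-0.5],[0,0,-0.5],[0,0,-0.5],[0,0,-0.5],[0,0,-0.5],[0,0,-0.5],[0,0,-0.5]], dr=[[0,0,0],[0,0,0],[0,0,0],[0,0,0],[0,0,0],[0,0,0],[0,0,0],[0,0,0]])

```text
clock: 13.85
position: [512.8, -54.0, 421.4]
ee_rot: [0.936, -0.352, -0.001, 0.001]
contact_force: [6.7, -7.6, -16.7]
gripper_width: 14.7
grasp_force: 58.8
```

```bash
python3 -c "
from h import *
to((514,-53,421.5),-2.2962)
print(arm.job_done())"
```

```text
travel [ 0.2 -1.6 -0.1] dr [0.003 0.002 0.006] clk 13.85 pos [512.8 -54.  421.4] w 14.7 g 58.8 F [  6.7  -7.6 -16.7] j [ 0.21  0.19 -0.23  0.   -1.16  0.64]
the job is handed in; nothing more can be done
None
```

I put the smallest cap fully down on the neck and let go, then drew the plunger up about 41 mm and handed the job in at 13.85 s still holding it there; no verdict came back.

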